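# Bed the smear-making kit in its matching holders

## Robot

A 6-joint arm with a two-finger parallel gripper is mounted at the origin on a cart in front of the work surface, level with it; the furniture and walls round the work are solid. World frame = base frame: x ahead of the robot, y to its left, z up, the work surface at z = 0. Lengths are in m, angles in rad, forces in N, time in s.
With the tool pointing down it reaches from about 0.25 to 0.775 m from the base axis. Payload 4 kg.
Tool frame: the origin (TCP) lies midway between the tips of the shut fingers; the grasp point (between the pads) lies 19 mm behind it; z points along the fingers, y is the direction in which the jaws open and shut (so a half turn about z gives the same grasp; the last joint's range is limited). The gripper opens to 94 mm and grips with 3 to 60 N. Pads are 16 mm wide; open, the fingers measure 119 mm over their backs; the gripper's body (75 mm by 177 mm) begins 78 mm behind the grasp point.
Start: joints at [-0.103, 0.087, 1.371, -0, 1.684, -0.103], TCP at [0.55, -0, 0.206] pointing down, gripper open.
Joint ranges: [-3.1, 3.1], [-0.76, 2.03], [0.27, 2.55], [-1.08, 4.22], [0.17, 2.65], [-2.57, 2.57]. Speed limits (rad/s): [2.79, 2.79, 3.14, 3.14, 3.14, 3.14].

## Interface

Orientations are given as [roll, pitch, yaw] about the fixed x, y, z axes, in that order (R = Rz(yaw) Ry(pitch) Rx(roll)).
In Python, from bench import robot, cams gives the robot as it stands.
- The arm moves only by the tool step_arm, never from a script. Its argument "plan" is a list that holds one entry, the list of rows, each a list of 5 numbers: the shift along the world's x, y, z in mm, then the turn about the world's z in rad, then the opening in per cent of the stroke, from 0 (shut) to 100 (fully open). In form: [[[tx, ty, tz, turn, fingers], ...]]. A call has 1 to 8 rows; each row is the pose to reach, as a shift and turn from the pose commanded when the call began; what a row does not reach only later rows make up. A row lasts 1/12 s, in which the tool goes at most 41.7 mm and 7.16 degrees, less where a joint would pass 70% of its speed; a pose out of reach is approached as far as the arm can. A call with a gripper value outside its range is refused whole. The fingers move at their own pace and stop on an object; the grip force is fixed at half the most. Time passes only in rows, so rows that repeat a pose let the fingers close. It gives the time, the measured TCP pose, the force and the opening at its end, in the units of the state.
- robot.get_obs(): the state, without advancing time (a new reading comes with each control period).
- cams.snapshot(name): name is "scene" or "side" or "wrist"; returns a dict with "frame" (400x640x3 uint8, red, green, blue), "camera_matrix" (3x3 intrinsics, pixels), "origin" and "attitude" of the camera in the world; the wrist camera has in their place "T_tool_cam" (4x4, takes a point from camera to tool coordinates, whose origin is the TCP and whose axes are the flange's). Camera axes: x right, y down, z forward; pixel columns grow to the right and rows downward; lengths in m; the calibration is good to about 2 mm. A picture is of the moment at which its call begins: read the wrist's pose just before it. There is no depth.
- robot.close_job(): hands the job in, once; it reports no verdict.
The state is a dict: "time": time; "joint_positions": joint angles; "qvel": joint speeds; "joint_torque": joint torques, N m; "tool_pos": TCP position; "ee_rot": TCP orientation; "wrist_force": force on the tool from outside, world axes, zero at the start; "wrist_torque": the same for the moment, N m; "width": finger opening in m.
Only numpy, scipy, OpenCV 4.12 (cv2) and the standard library are available. Lean on these libraries where they do the work, as an engineer would, in place of code of your own. Each camera call takes 0.05 s, during which the arm holds its last target. There are 200 camera calls.

## Task

Get the smear station ready: put the forceps, the slide carton, the sample cup and the brown dropper bottle each into the grey holder whose pocket matches its outline, fully down in the pocket - cup and bottle upright, forceps and carton lying flat along their pockets. Leave the roll of tape and the small red carton where they are.

Things in the scene. Friction and masses are not known exactly. Their poses are not given: they have to be found in the camera images.
- forceps_mid (a point): Steel forceps lying flat on the bench, 138 mm long, 19 mm wide at the widest (about the middle), 9 mm high. The point is the centre, half-way up (4.5 mm above the underside); x runs along the length, y across, z up. 30 g. Can be gripped across the middle.
- carton_mid (a point): Small white oblong carton of slides lying flat, 30 mm wide (its x), 80 mm long (its y), 28 mm high (its z, up); a solid block. The point is its centre, 14 mm above the underside. About 110 g.
- cup_mid (a point): Closed plastic sample cup standing upright, round, 55 mm high: white body 40 mm across, screw lid 43 mm across from 40 mm up. The point is its centre, 27.5 mm above the underside; z up. About 22 g; rigid.
- dropper_mid (a point): Small brown dropper bottle standing upright, round, 66 mm high: body 26 mm across up to 43 mm, shoulders and a narrow black cap above. The point is its centre, 33 mm above the underside; z up. About 20 g.
- long_holder_floor (a point): Grey plastic holder screwed to the bench (cannot move), 10 mm high, with a pocket in its top, 7 mm deep, lined dark. This point is the centre of the pocket's floor, 3 mm above the bench; z up. The longest of the four: 166 mm (its x) by 49 mm (its y); pocket 148 by 29 mm, a long narrow slot. Its middle 50 mm is open across the whole width (only the 3 mm base there), so that gripper fingers can reach down beside what lies in it. Fits the forceps, either end first.
- carton_holder_floor (a point): Grey plastic holder screwed to the bench (cannot move), 10 mm high, with a pocket in its top, 7 mm deep, lined dark. This point is the centre of the pocket's floor, 3 mm above the bench; z up. Oblong: 112 mm (its x) by 62 mm (its y); pocket 92 by 42 mm. Its middle 50 mm is open across the whole width (only the 3 mm base there), so that gripper fingers can reach down. Fits the carton, its 80 mm side along the holder's x, either end first.
- cup_holder_floor (a point): Grey plastic holder screwed to the bench (cannot move), 10 mm high, with a pocket in its top, 7 mm deep, lined dark. This point is the centre of the pocket's floor, 3 mm above the bench; z up. Square, 76 by 76 mm, with a round well 52 mm across. Fits the sample cup. Its rim is closed all round: fingertips must stay above 10 mm over the bench here, so grip the cup in its upper half.
- dropper_holder_floor (a point): Grey plastic holder screwed to the bench (cannot move), 10 mm high, with a pocket in its top, 7 mm deep, lined dark. This point is the centre of the pocket's floor, 3 mm above the bench; z up. The smallest: square, 62 by 62 mm, with a round well 38 mm across. Fits the dropper bottle. Its rim is closed all round: fingertips must stay above 10 mm over the bench here, so grip the bottle well up its body.
- tape_mid (a point): Bystander: loose roll of black tape lying flat, a ring 68 mm across and 19 mm high, among the things to be moved; must not be moved. The point is its centre, 9.5 mm up.
- reagent_box_mid (a point): Bystander: loose small red reagent carton, 22 x 30 x 26 mm high, standing just beyond the dropper bottle's holder, about 62 mm from that holder's centre; must not be moved. The point is its centre, 13 mm up.
There are look-alikes about, which are no part of the job. Leave any turquoise look-alike of the part that bears dropper_holder_floor alone.

How it is judged:
By the outcome, as a careful person would: the job done as asked, in the order asked, and still so for the second after the job is handed in, with the robot touching nothing.
It also fails if it takes over 106 s, if anything falls off the work surface, if the arm or the gripper's body presses on something with over 40 N, if the wrist force passes 120 N, or if a joint passes its speed limit or range.

## Working session

There is one attempt and no reset: what is moved stays moved. The work goes in short steps, Python scripts to look and compute and a tool call to move; the robot and the scene stay as the last step left them, time stands still between calls to the robot, and variables do not carry over. Pictures are saved under pics/ and viewed, about 12 in all and at most 16, crops included, and the job is handed in when it is done.

Besides the shell and the picture viewer there is one more tool, called after "Emit:" by a JSON object that holds its "api" and its "payload", one argument or row to a line. step_arm: Moves the arm, as the interface text tells. Its arguments: {"type":"object","properties":{"plan":{"type":"array"}},"required":["plan"]}

```bash
mkdir -p pics; ls; python3 - <<'E'
from bench import robot, cams
import cv2
print(robot.get_obs())
for n in ["scene","side","wrist"]:
    s=cams.snapshot(n)
    cv2.imwrite(f"pics/{n}0.png",s["frame"][...,::-1])
    print({k:v for k,v in s.items() if k!="frame"})
E
```

```text
pics
{'time': 0.0, 'joint_positions': array([-1.03089566e-01,  8.79208330e-02,  1.37223976e+00,  1.08141877e-05,
        1.68360423e+00, -1.03099822e-01]), 'qvel': array([-0.0004701 , -0.0014836 ,  0.00115529,  0.00095177,  0.00082499,
       -0.00028925]), 'joint_torque': array([ 1.28542815e-03, -3.40182602e+01, -3.02423716e+01,  7.18220207e-02,
        3.29729996e-02, -1.13141955e-04]), 'tool_pos': array([5.49449962e-01, 6.18119405e-05, 2.04330217e-01]), 'ee_rot': array([-3.13943313e+00, -2.34244328e-04,  1.57080753e+00]), 'wrist_force': array([0.13030053, 0.22937534, 0.1688043 ]), 'wrist_torque': array([-0.00182865, -0.04561345, -0.05025913]), 'width': 0.09404617097280547}
{'camera_matrix': array([[502.11304436,   0.        , 316.00950595],
       [  0.        , 502.11304436, 204.59522728],
       [  0.        ,   0.        ,   1.        ]]), 'origin': array([0.26965101, 1.04946543, 0.78006845]), 'attitude': array([-2.13681681, -0.00930142, -2.81868024])}
{'camera_matrix': array([[493.99017785,   0.        , 320.68515559],
       [  0.        , 493.99017785, 201.2771813 ],
       [  0.        ,   0.        ,   1.        ]]), 'origin': array([0.51673442, 0.98178307, 0.60809615]), 'attitude': array([-2.05809541,  0.00627881, -3.0302349 ])}
{'camera_matrix': array([[314.89533627,   0.        , 324.72207408],
       [  0.        , 314.89533627, 194.0224587 ],
       [  0.        ,   0.        ,   1.        ]]), 'T_tool_cam': array([[-5.36056173e-04, -9.57520492e-01, -2.88364734e-01,
         8.56300231e-02],
       [ 9.99999668e-01, -6.90488539e-04,  4.33828818e-04,
         9.42303294e-04],
       [-6.14512527e-04, -2.88364405e-01,  9.57520544e-01,
        -1.78754706e-01],
       [ 0.00000000e+00,  0.00000000e+00,  0.00000000e+00,
         1.00000000e+00]])}
```

View pics/scene0.png

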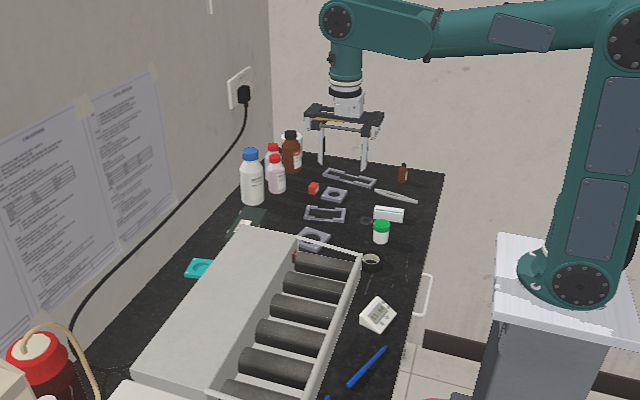

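View pics/wrist0.png

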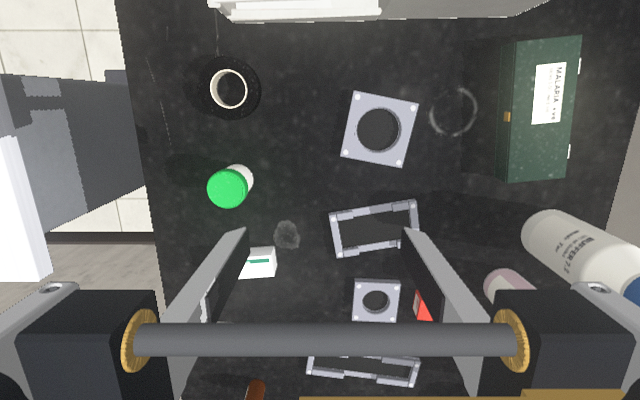

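View pics/side0.png

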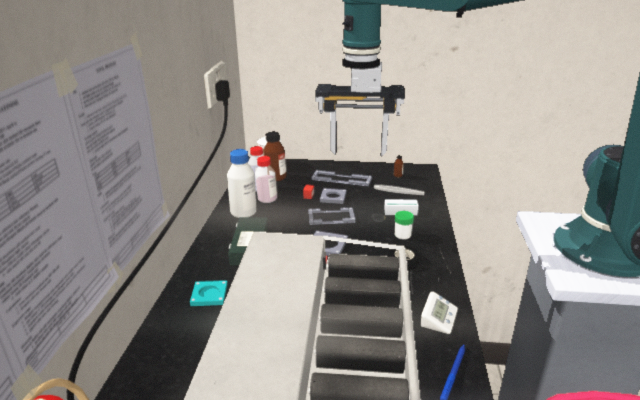

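The scene view shows the four holders in a row at columns 310-350, rows 175-240. The parts are at columns 370-420, with tape at (371,260) and red box at (313,188). The wrist view at (200-440, 60-390) shows the same things, but the fingers hide some of them. I'll write helpers and get rough positions.

```bash
cat > h.py <<'E'
from bench import robot, cams
import cv2, numpy as np
from scipy.spatial.transform import Rotation as Rn
def snap(n, f=None):
    o=robot.get_obs(); s=cams.snapshot(n)
    if n=="wrist":
        R=Rn.from_euler("xyz",o["ee_rot"]).as_matrix(); T=s["T_tool_cam"]
        Rc=R@T[:3,:3]; c=o["tool_pos"]+R@T[:3,3]
    else: Rc=Rn.from_euler("xyz",s["attitude"]).as_matrix(); c=s["origin"]
    if f: cv2.imwrite(f"pics/{f}.png",s["frame"][...,::-1])
    return dict(img=s["frame"],K=s["camera_matrix"],R=Rc,c=c,o=o)
def cast(v,uv,z):
    uv=np.atleast_2d(np.asarray(uv,float))
    d=np.c_[uv,np.ones(len(uv))]@np.linalg.inv(v["K"]).T@v["R"].T
    return (v["c"]+d*((z-v["c"][2])/d[:,2])[:,None])[:,:2]
def proj(v,p):
    q=(np.atleast_2d(p)-v["c"])@v["R"]@v["K"].T
    return q[:,:2]/q[:,2:]
E
python3 - <<'E'
from h import *
for n,P in dict(scene=dict(brown=(403,181),forc=(396,196),carton=(388,221),cup=(381,243),tape=(371,260),red=(313,192),H1=(349,178),H4=(334,195),H2=(325,214),H3=(311,238),brownbig=(291,172)),
  side=dict(brown=(398,176),forc=(399,190),carton=(401,212),cup=(403,236),H1=(341,178),H4=(332,196),H2=(331,216),tlcorner=(262,160),trcorner=(437,163)),
  wrist=dict(tape=(229,88),cuplid=(228,188),H3=(379,129),H2=(374,228),H4=(376,300))).items():
    v=snap(n)
    for k,p in P.items(): print(n,k,cast(v,p,.005).round(3))
E
```

```text
scene brown [[ 0.437 -0.33 ]]
scene forc [[ 0.441 -0.233]]
scene carton [[ 0.437 -0.096]]
scene cup [[0.434 0.01 ]]
scene tape [[0.442 0.086]]
scene red [[ 0.681 -0.173]]
scene H1 [[ 0.602 -0.292]]
scene H4 [[ 0.616 -0.178]]
scene H2 [[ 0.611 -0.072]]
scene H3 [[0.611 0.049]]
scene brownbig [[ 0.787 -0.268]]
side brown [[ 0.443 -0.325]]
side forc [[ 0.442 -0.235]]
side carton [[ 0.441 -0.112]]
side cup [[0.44  0.002]]
side H1 [[ 0.605 -0.296]]
side H4 [[ 0.62  -0.182]]
side H2 [[ 0.613 -0.074]]
side tlcorner [[ 0.858 -0.402]]
side trcorner [[ 0.322 -0.431]]
wrist tape [[0.442 0.098]]
wrist cuplid [[ 0.43 -0.02]]
wrist H3 [[0.615 0.052]]
wrist H2 [[ 0.615 -0.074]]
wrist H4 [[ 0.622 -0.183]]
```

Emit:
{"api": "step_arm", "payload": {
  "plan": [
    [[0, -40, 20, 0, 100], [-5, -80, 40, 0, 100], [-10, -120, 60, 0, 100], [-15, -160, 75, 0, 100], [-20, -190, 90, 0, 100], [-20, -220, 90, 0, 100], [-20, -220, 90, 0, 100], [-20, -220, 90, 0, 100]]
  ]
}}

```text
time: 0.97
tool_pos: [0.5297, -0.2216, 0.2951]
ee_rot: [-3.141, -0.001, 1.567]
wrist_force: [0.2, 0.1, -0.7]
width: 0.094
```

```bash
python3 - <<'E'
from h import *
import pickle
v=snap("wrist","w1"); print(v["o"]["tool_pos"],v["o"]["ee_rot"],v["o"]["time"])
pickle.dump(v,open("v1.pkl","wb"))
E
```

```text
[ 0.5296941  -0.22159699  0.29508785] [-3.14121921e+00 -6.16789776e-04  1.56747265e+00] 0.9667
```

View pics/w1.png

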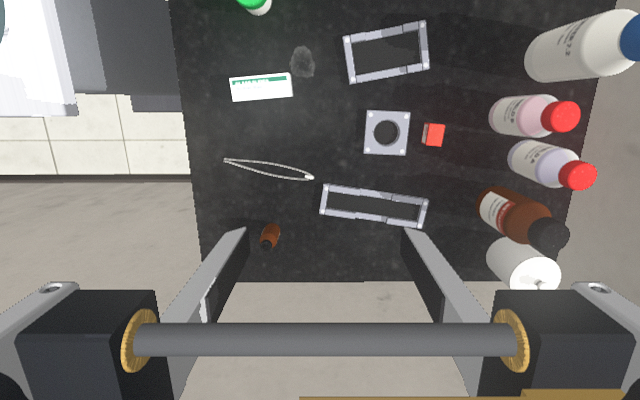

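The wrist view shows the carton at (261,87), forceps at (268,169), and bottle at (270,236). The carton holder is at (386,50), the dropper holder at (386,132), the long holder at (374,205), and the red box at (434,134). Next I'll measure them.

```bash
cat >> h.py <<'E'
def blobs(v,mask,z,amin=60,box=None):
    m=mask.astype(np.uint8)*255
    if box: 
        b=np.zeros_like(m); b[box[1]:box[3],box[0]:box[2]]=1; m=m*b
    out=[]
    for c in cv2.findContours(m,cv2.RETR_EXTERNAL,cv2.CHAIN_APPROX_NONE)[0]:
        if cv2.contourArea(c)<amin: continue
        w=cast(v,c[:,0,:],z)*1000
        r=cv2.minAreaRect(w.astype(np.float32)); a=r[2]; s=r[1]
        if s[0]<s[1]: a+=90; s=s[::-1]
        a=(a+90)%180-90
        out.append(dict(px=c[:,0,:].mean(0).round(0).tolist(),xy=np.round(r[0],1).tolist(),size=np.round(s,1).tolist(),ang=round(a,1)))
    return out
def hsv(v): return [x.astype(int) for x in cv2.split(cv2.cvtColor(v["img"],cv2.COLOR_RGB2HSV))]
E
python3 - <<'E'
from h import *
import pickle
v=pickle.load(open("v1.pkl","rb"))
H,S,V=hsv(v)
for p in [(349,60),(369,120),(325,208),(268,178),(260,95),(270,230),(266,245),(300,240)]: print(p,H[p[1],p[0]],S[p[1],p[0]],V[p[1],p[0]])
bx=(210,0,450,232)
for t in (100,130): 
  print("bright z10",*blobs(v,V>t,.010,box=bx),sep="\n")
print("forc z5",*blobs(v,V>90,.005,box=(215,150,318,190),amin=30))
print("carton z28",*blobs(v,V>130,.028,box=(220,60,300,110)))
print("brown",*blobs(v,(S>120)&(V>40)&(H<20),.02,box=(240,215,300,260)))
# view 0
T=cams.snapshot("wrist");v0=dict(img=cv2.imread("pics/wrist0.png")[...,::-1].copy(),K=v["K"])
R=Rn.from_euler("xyz",[-3.13943313,-2.34e-4,1.57080753]).as_matrix(); M=T["T_tool_cam"]
v0["R"]=R@M[:3,:3]; v0["c"]=np.array([.54945,.00006,.20433])+R@M[:3,3]
H,S,V=hsv(v0)
print("H z10",*blobs(v0,V>110,.010,box=(320,80,425,260)),sep="\n")
print("lid z55",*blobs(v0,(S>120)&(H>40)&(H<90)&(V>60),.055,box=(190,150,270,220)))
print("tape",*blobs(v0,V>110,.019,box=(190,50,270,120)))
pickle.dump(v0,open("v0.pkl","wb"))
E
```

```text
(349, 60) 120 15 209
(369, 120) 118 15 205
(325, 208) 120 14 126
(268, 178) 30 5 50
(260, 95) 0 0 255
(270, 230) 10 144 83
(266, 245) 20 17 46
(300, 240) 165 10 51
bright z10
{'px': [376.0, 208.0], 'xy': [605.9, -299.0], 'size': [166.5, 59.1], 'ang': -9.3}
{'px': [268.0, 168.0], 'xy': [446.9, -235.0], 'size': [137.8, 20.6], 'ang': -11.8}
{'px': [433.0, 134.0], 'xy': [688.2, -185.3], 'size': [32.6, 31.7], 'ang': 84.3}
{'px': [386.0, 132.0], 'xy': [620.2, -182.9], 'size': [63.5, 63.4], 'ang': 87.2}
{'px': [261.0, 87.0], 'xy': [442.2, -118.9], 'size': [87.1, 33.1], 'ang': 4.7}
{'px': [386.0, 52.0], 'xy': [614.8, -75.6], 'size': [112.4, 62.6], 'ang': 10.0}
{'px': [255.0, 5.0], 'xy': [439.1, -20.9], 'size': [45.4, 17.4], 'ang': -0.2}
bright z10
{'px': [377.0, 208.0], 'xy': [605.4, -298.4], 'size': [166.2, 57.4], 'ang': -10.3}
{'px': [268.0, 168.0], 'xy': [446.8, -235.3], 'size': [135.5, 20.0], 'ang': -11.8}
{'px': [433.0, 134.0], 'xy': [688.2, -185.4], 'size': [32.4, 30.7], 'ang': 84.6}
{'px': [386.0, 132.0], 'xy': [620.2, -182.9], 'size': [62.8, 62.4], 'ang': 87.1}
{'px': [261.0, 87.0], 
[... 196 characters left out ...]
.3], 'ang': -79.9}
{'px': [255.0, 5.0], 'xy': [439.8, -20.9], 'size': [44.1, 17.4], 'ang': -0.2}
forc z5 {'px': [268.0, 168.0], 'xy': [446.1, -236.0], 'size': [139.6, 21.2], 'ang': -11.8}
carton z28 {'px': [261.0, 87.0], 'xy': [445.5, -119.5], 'size': [82.9, 31.4], 'ang': 4.8}
brown {'px': [270.0, 235.0], 'xy': [445.2, -338.0], 'size': [38.3, 25.9], 'ang': 64.7}
H z10
{'px': [378.0, 229.0], 'xy': [619.0, -83.3], 'size': [117.1, 86.3], 'ang': 10.1}
{'px': [378.0, 129.0], 'xy': [612.6, 51.1], 'size': [77.0, 76.7], 'ang': 79.0}
lid z55 {'px': [227.0, 188.0], 'xy': [444.1, -7.1], 'size': [45.2, 41.9], 'ang': 42.8}
tape {'px': [228.0, 88.0], 'xy': [444.5, 96.7], 'size': [41.0, 40.6], 'ang': -0.0}
```

```bash
python3 - <<'E'
from h import *
import pickle
v=pickle.load(open("v1.pkl","rb")); H,S,V=hsv(v)
m=(V>100)&(S<40); m[:, 430:]=0; m[226:,398:]=0
print("long",*blobs(v,m,.010,box=(312,175,432,240)))
def lsq(rs):
    A=sum(np.eye(3)-np.outer(d,d) for _,d in rs); b=sum((np.eye(3)-np.outer(d,d))@c for c,d in rs)
    return np.linalg.solve(A,b)
def ray(v,p):
    d=v["R"]@np.linalg.inv(v["K"])@[*p,1]; return v["c"],d/np.linalg.norm(d)
bx=dict(wrist=(240,215,300,260),scene=(390,155,415,190),side=(385,148,412,182))
rs=[]
for n in bx:
    w=v if n=="wrist" else snap(n); h,s,V2=hsv(w); b=bx[n]
    m=((s>100)&(V2>30)&(h<20))[b[1]:b[3],b[0]:b[2]]; ys,xs=np.nonzero(m)
    p=[np.median(xs)+b[0],(ys.min()+ys.max())/2+b[1]]; print(n,p,xs.min()+b[0],xs.max()+b[0],ys.min()+b[1],ys.max()+b[1],cast(w,p,.025)*1000)
    rs.append(ray(w,p))
    if n=="side": cv2.imwrite("pics/side_c.png",cv2.resize(w["img"][140:260,280:440,::-1],None,fx=4,fy=4))
print(lsq(rs)*1000, lsq(rs[1:])*1000)
E
```

```text
long {'px': [372.0, 205.0], 'xy': [606.3, -295.3], 'size': [166.2, 51.7], 'ang': -9.2}
wrist [np.float64(271.0), np.float64(235.0)] 259 279 223 247 [[ 447.10039799 -336.9127184 ]]
scene [np.float64(402.0), np.float64(174.0)] 398 407 166 182 [[ 443.92583768 -336.78184989]]
side [np.float64(398.0), np.float64(167.5)] 394 402 158 177 [[ 443.64292742 -340.53499672]]
[ 444.94519529 -337.22575681   25.31533962] [ 443.73875193 -333.17188397   27.61931484]
```

View pics/side_c.png

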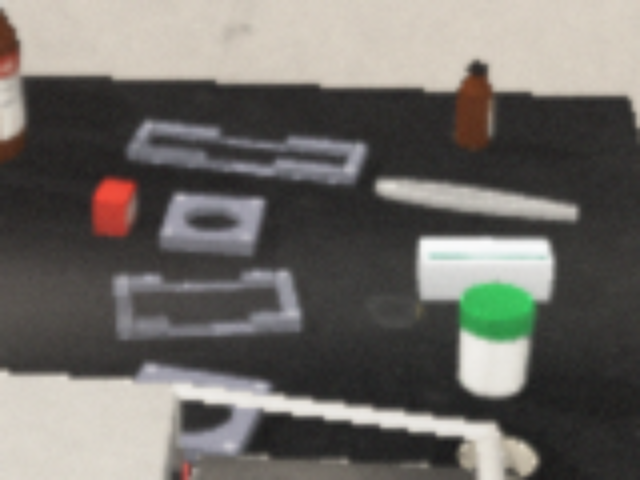

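Emit:
{"api": "step_arm", "payload": {
  "plan": [
    [[-10, -2, -20, 0.124, 50], [-20, -4, -40, 0.248, 50], [-30, -6, -60, 0.372, 50], [-40, -8, -80, 0.496, 50], [-50, -10, -100, 0.62, 50], [-60, -12, -120, 0.744, 50], [-70, -14, -140, 0.868, 50], [-84, -15, -160, 0.992, 50]]
  ]
}}

```text
time: 1.83
tool_pos: [0.446, -0.2336, 0.1344]
ee_rot: [3.141, 0.0, 2.572]
wrist_force: [0.7, 0.0, 0.0]
width: 0.0481
```

Emit:
{"api": "step_arm", "payload": {
  "plan": [
    [[0, 0, -20, 0.124, 50], [0, 0, -30, 0.248, 50], [0, 0, -40, 0.373, 50], [0, 0, -66, 0.373, 50], [0, 0, -66, 0.373, 50], [0, 0, -66, 0.373, 50]]
  ]
}}

```text
time: 2.33
tool_pos: [0.4451, -0.2331, 0.0682]
ee_rot: [3.14, -0.004, 2.937]
wrist_force: [-0.8, -0.6, 0.6]
width: 0.0472
```

```bash
python3 - <<'E'
from h import *
v=snap("wrist","w2"); print(v["o"]["tool_pos"],v["o"]["ee_rot"],v["o"]["time"],v["o"]["width"])
print(proj(v,np.r_[v["o"]["tool_pos"]+[0,0,-.06]]), proj(v,[.446,-.236,.0045]))
E
```

```text
[ 0.44508803 -0.23313736  0.068217  ] [ 3.13985255 -0.00360102  2.93714544] 2.3333 0.04715353709927512
[[322.87878469 208.21768658]] [[319.69257157 208.43450898]]
```

View pics/w2.png

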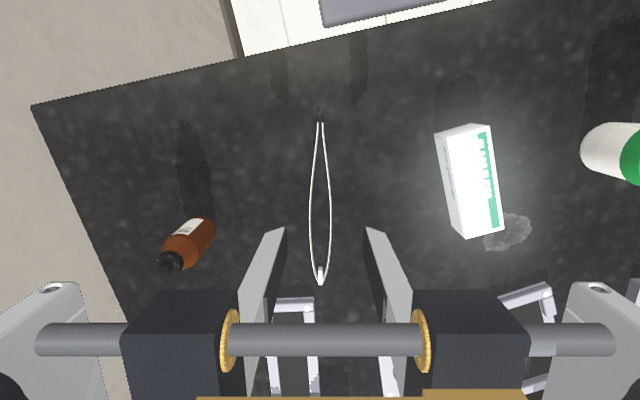

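The forceps lie at column 320, rows 123-285, centred and parallel between the fingers. I'll descend and grip.

Emit:
{"api": "step_arm", "payload": {
  "plan": [
    [[1, -2, -35, 0, 50], [1, -2, -64, 0, 50], [1, -2, -64, 0, 50], [1, -2, -64, 0, 0], [1, -2, -64, 0, 0], [1, -2, -64, 0, 0], [1, -2, -64, 0, 0], [1, -2, -64, 0, 0]]
  ]
}}

```text
time: 3.05
tool_pos: [0.4481, -0.2377, 0.0073]
ee_rot: [-3.14, 0.003, 2.936]
wrist_force: [1.0, -0.5, 3.5]
width: 0.0171
```

Emit:
{"api": "step_arm", "payload": {
  "plan": [
    [[0, 0, 0, 0, 40], [0, 0, 0, 0, 40], [0, 0, -4, 0, 40], [0, 0, -4, 0, 40], [0, 0, -4, 0, 0], [0, 0, -4, 0, 0], [0, 0, -4, 0, 0], [0, 0, -4, 0, 0]]
  ]
}}

```text
time: 3.72
tool_pos: [0.447, -0.237, 0.0015]
ee_rot: [3.141, -0.0, 2.936]
wrist_force: [-0.5, 0.6, -0.8]
width: 0.0184
```

Emit:
{"api": "step_arm", "payload": {
  "plan": [
    [[0, 0, 0, 0, 0], [0, 0, 30, 0, 0], [0, 0, 70, 0, 0], [0, 0, 70, 0, 0]]
  ]
}}

```text
time: 4.05
tool_pos: [0.4512, -0.2398, 0.0793]
ee_rot: [-3.136, 0.013, 2.936]
wrist_force: [0.5, -1.4, 0.6]
width: 0.0174
```

```bash
python3 - <<'E'
from h import *
v=snap("wrist","w3"); print(v["o"]["tool_pos"],v["o"]["ee_rot"],v["o"]["time"],v["o"]["width"])
E
```

```text
[ 0.45123974 -0.23983333  0.07932449] [-3.13632377  0.01287262  2.93590971] 4.05 0.017401689059668917
```

View pics/w3.png

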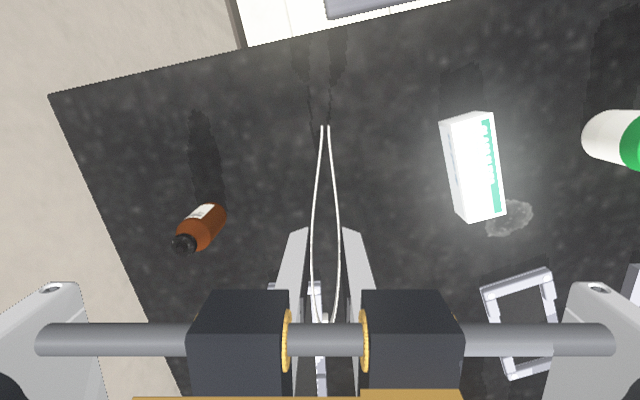

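```bash
python3 - <<'E'
from h import *
v=snap("wrist"); o=v["o"]; H,S,V=hsv(v); print(o["tool_pos"],o["ee_rot"])
m=(V>110)[110:225,295:350]; ys,xs=np.nonzero(m); 
tip=[xs[ys<=ys.min()+2].mean()+295, ys.min()+110]; print(tip)
t=cast(v,tip,o["tool_pos"][2]+.003)[0]; print((t-o["tool_pos"][:2])*1000, np.linalg.norm(t-o["tool_pos"][:2]))
E
```

```text
[ 0.45014606 -0.23910138  0.07658503] [-3.13763306  0.00973946  2.93587375]
[np.float64(324.46666666666664), np.int64(124)]
[-68.9380073   15.74440229] 0.0707130472674741
```

Emit:
{"api": "step_arm", "payload": {
  "plan": [
    [[40, -14, 0, 0.01, 0], [80, -28, 0, 0.02, 0], [120, -42, -5, 0.03, 0], [150, -55, -10, 0.04, 0], [160, -58, -25, 0.04, 0], [160, -58, -35, 0.04, 0], [160, -58, -35, 0.04, 0], [160, -58, -35, 0.04, 0]]
  ]
}}

```text
time: 4.82
tool_pos: [0.6048, -0.2938, 0.0338]
ee_rot: [3.139, -0.006, 2.976]
wrist_force: [0.3, 1.2, 0.3]
width: 0.0181
```

```bash
python3 - <<'E'
from h import *
v=snap("wrist","w4"); print(v["o"]["tool_pos"],v["o"]["ee_rot"],v["o"]["time"],v["o"]["width"])
E
```

```text
[ 0.60475287 -0.29380813  0.03382438] [ 3.13946348 -0.00551476  2.97577255] 4.8167 0.018116083713895496
```

View pics/w4.png

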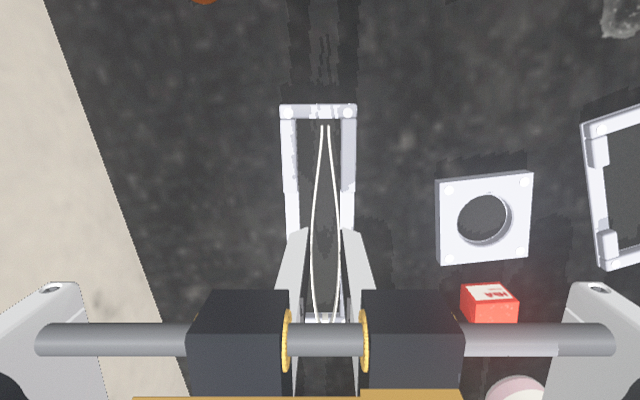

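```bash
python3 - <<'E'
from h import *
v=snap("wrist"); o=v["o"]; H,S,V=hsv(v); print(o["tool_pos"],o["ee_rot"][2])
R=Rn.from_euler("xyz",o["ee_rot"]).as_matrix()
def tool(p,z): 
    w=cast(v,p,z); q=np.c_[w,np.full(len(w),z)]-o["tool_pos"]; return (q@R*1000).round(1)[:,:2]
for r in (110,125,150,180,215,225):
    xs=np.nonzero((V[r,260:380]>115)&(S[r,260:380]<50))[0]+260
    g=np.split(xs,np.nonzero(np.diff(xs)>2)[0]+1); print(r,[(a[0],a[-1]) for a in g if len(a)], *tool([[g[0][0],r],[g[-1][-1],r]],.01))
print(tool([[324,124]],o["tool_pos"][2]+.003), tool([[318,103],[318,118]],.01))
E
```

```text
[ 0.60547766 -0.29431535  0.03553029] 2.9756356998046605
110 [(np.int64(280), np.int64(357))] [ 77.  -26.7] [77.  21.7]
125 [(np.int64(281), np.int64(296)), (np.int64(320), np.int64(323)), (np.int64(327), np.int64(329)), (np.int64(341), np.int64(357))] [ 67.8 -26.4] [67.8 21.9]
150 [(np.int64(282), np.int64(297)), (np.int64(318), np.int64(321)), (np.int64(328), np.int64(331)), (np.int64(341), np.int64(356))] [ 51.9 -26.4] [51.9 21.7]
180 [(np.int64(283), np.int64(298)), (np.int64(315), np.int64(318)), (np.int64(332), np.int64(335)), (np.int64(341), np.int64(355))] [ 31.8 -26.5] [31.8 21.6]
215 [(np.int64(286), np.int64(300)), (np.int64(311), np.int64(314)), (np.int64(336), np.int64(354))] [  6.9 -25.4] [ 6.8 21.6]
225 [(np.int64(287), np.int64(300)), (np.int64(310), np.int64(313)), (np.int64(337), np.int64(354))] [ -0.6 -25. ] [-0.6 21.8]
[[70.5  1. ]] [[81.3 -2.8]
 [72.1 -2.8]]
```

Emit:
{"api": "step_arm", "payload": {
  "plan": [
    [[3, -3.5, 0, 0, 0], [3, -3.5, -12, 0, 0], [3, -3.5, -22, 0, 0], [3, -3.5, -31, 0, 0], [3, -3.5, -31, 0, 0], [3, -3.5, -31, 0, 0]]
  ]
}}

```text
time: 5.42
tool_pos: [0.6093, -0.2981, 0.0042]
ee_rot: [3.141, -0.002, 2.976]
wrist_force: [0.3, 0.9, 0.1]
width: 0.0176
```

```bash
python3 - <<'E'
from h import *
v=snap("wrist","w5"); print(v["o"]["tool_pos"],v["o"]["wrist_force"],v["o"]["width"])
E
```

```text
[ 0.60925324 -0.29808052  0.00416236] [0.33092197 0.87961944 0.06695365] 0.017563647259788893
```

View pics/w5.png

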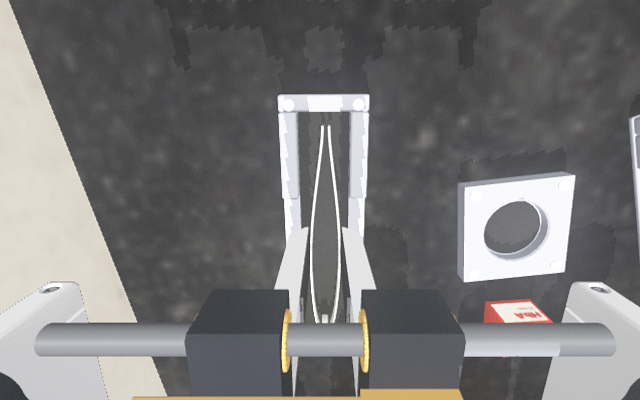

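Forceps are inside the pocket, with the tip at (325,125) just inside the end wall. I'll release and go to the carton.

Emit:
{"api": "step_arm", "payload": {
  "plan": [
    [[0, 0, 0, 0, 30], [0, 0, 0, 0, 30], [0, 0, 0, 0, 30], [0, 0, 40, 0, 30], [0, 0, 80, 0, 30], [-20, 20, 100, 0.05, 55], [-50, 50, 110, 0.1, 55], [-80, 80, 110, 0.15, 55]]
  ]
}}

```text
time: 6.13
tool_pos: [0.5334, -0.2212, 0.1196]
ee_rot: [-3.138, 0.007, 3.127]
wrist_force: [0.3, 0.4, 1.0]
width: 0.0447
```

Emit:
{"api": "step_arm", "payload": {
  "plan": [
    [[-28, 32, 0, 0.03, 55], [-56, 64, -10, 0.06, 55], [-84, 99, -20, 0.1, 55], [-84, 99, -40, 0.1, 55], [-84, 99, -46, 0.1, 55], [-84, 99, -46, 0.1, 55]]
  ]
}}

```text
time: 6.63
tool_pos: [0.4466, -0.1208, 0.0681]
ee_rot: [3.141, -0.002, -3.057]
wrist_force: [-0.2, -0.4, -0.3]
width: 0.0515
```

```bash
python3 - <<'E'
from h import *
v=snap("wrist","w6"); o=v["o"]; print(o["tool_pos"],o["ee_rot"],o["time"],o["width"],o["joint_positions"])
H,S,V=hsv(v); m=V>130
print(blobs(v,m,.028,box=(260,20,400,290),amin=200), np.degrees(o["ee_rot"][2]))
s=snap("side"); cv2.imwrite("pics/s6.png",cv2.resize(s["img"][140:260,280:440,::-1],None,fx=4,fy=4))
cv2.imwrite("pics/c6.png",np.hstack([v["img"][:,120:520,::-1],cv2.resize(s["img"][140:240,300:400,::-1],(400,400))]))
E
```

```text
[ 0.44664193 -0.12075537  0.06808651] [ 3.14058560e+00 -2.49517381e-03 -3.05667602e+00] 6.6333 0.051522770326463074 [-3.86508262e-01 -3.53531178e-02  1.77361362e+00 -2.39234661e-04
  1.40601252e+00 -2.04218041e+00]
[{'px': [387.0, 257.0], 'xy': [476.0, -66.8], 'size': [58.7, 15.3], 'ang': 24.8}, {'px': [266.0, 254.0], 'xy': [482.3, -165.0], 'size': [53.4, 12.8], 'ang': -14.4}, {'px': [325.0, 208.0], 'xy': [441.6, -119.5], 'size': [83.4, 30.6], 'ang': 4.8}, {'px': [358.0, 23.0], 'xy': [317.8, -110.4], 'size': [53.4, 6.2], 'ang': -85.2}, {'px': [328.0, 33.0], 'xy': [322.1, -126.6], 'size': [88.5, 9.9], 'ang': 90.0}] -175.13463524131464
```

View pics/c6.png

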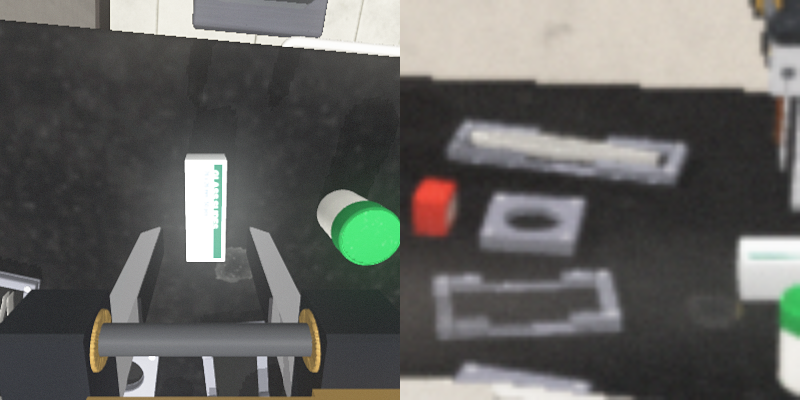

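Side view shows the forceps lying in the long pocket; wrist view shows the carton centred between the fingers at column 325. Grip it.

Emit:
{"api": "step_arm", "payload": {
  "plan": [
    [[-3, 1, -30, 0, 55], [-3, 1, -64, 0, 55], [-3, 1, -64, 0, 55], [-3, 1, -64, 0, 0], [-3, 1, -64, 0, 0], [-3, 1, -64, 0, 0], [-3, 1, -64, 0, 0], [-3, 1, -64, 0, 0]]
  ]
}}

```text
time: 7.4
tool_pos: [0.4466, -0.121, 0.0076]
ee_rot: [-3.14, 0.004, -3.058]
wrist_force: [0.3, 0.3, 5.1]
width: 0.03
```

Emit:
{"api": "step_arm", "payload": {
  "plan": [
    [[0, 0, 0, 0, 0], [0, 0, 30, 0, 0], [40, 10, 50, 0.03, 0], [80, 20, 50, 0.06, 0], [120, 32, 50, 0.09, 0], [160, 44, 50, 0.09, 0], [171, 45, 40, 0.09, 0], [171, 45, 40, 0.09, 0]]
  ]
}}

```text
time: 8.07
tool_pos: [0.6176, -0.074, 0.0431]
ee_rot: [3.14, -0.002, -2.965]
wrist_force: [-0.2, 0.5, -1.5]
width: 0.03
```

```bash
cat >> h.py <<'E'
def tool(v,p,z):
    o=v["o"]; R=Rn.from_euler("xyz",o["ee_rot"]).as_matrix()
    w=cast(v,p,z); return ((np.c_[w,np.full(len(w),z)]-o["tool_pos"])@R*1000).round(1)[:,:2]
E
python3 - <<'E'
from h import *
v=snap("wrist","w7"); o=v["o"]; print(o["tool_pos"],o["ee_rot"],o["time"],o["width"])
E
```

```text
[ 0.61759684 -0.07401428  0.04309014] [ 3.14049947e+00 -1.67149738e-03 -2.96502415e+00] 8.0667 0.030004971876423134
```

View pics/w7.png

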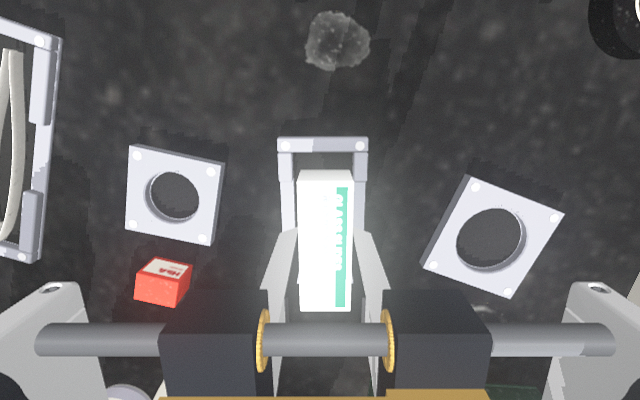

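```bash
python3 - <<'E'
from h import *
v=snap("wrist"); o=v["o"]; print(o["tool_pos"]); z=o["tool_pos"][2]
H,S,V=hsv(v)
for r in (142,150,160,200):
    xs=np.nonzero(V[r,250:400]>115)[0]+250; print(r,xs[0],xs[-1],*tool(v,[[xs[0],r],[xs[-1],r]],.01))
print("far edge",tool(v,[[323,137]],.01))
print("carton far edge",tool(v,[[299,171],[351,171],[325,171]],z+.022), tool(v,[[299,300],[352,300]],z+.022))
print(np.degrees(o["ee_rot"][2]))
E
```

```text
[ 0.6154684  -0.07455608  0.04336762]
142 277 368 [ 55.6 -31. ] [55.6 30.1]
150 277 368 [ 50.3 -31.2] [50.2 30.3]
160 278 367 [ 43.4 -30.8] [43.4 29.8]
200 281 365 [ 14.8 -29.9] [14.8 29.5]
far edge [[58.9 -0.1]]
carton far edge [[ 48.1 -12. ]
 [ 48.1  14.4]
 [ 48.1   1.2]] [[-28.  -13.8]
 [-28.1  16.8]]
-169.92640184021334
```

```bash
python3 - <<'E'
from h import *
v=snap("wrist"); z=v["o"]["tool_pos"][2]
print(tool(v,[[299,171],[351,171]],z-.006),tool(v,[[323,137]],0), tool(v,[[325,152]],.01))
E
```

```text
[[ 41.9 -14.4]
 [ 41.8  16.8]] [[57.7 -0.2]] [[48.8  1.2]]
```

Emit:
{"api": "step_arm", "payload": {
  "plan": [
    [[0, -1.5, -15, 0, 0], [0, -1.5, -28, 0, 0], [0, -1.5, -36, 0, 0], [0, -1.5, -36, 0, 0], [0, -1.5, -36, 0, 0]]
  ]
}}

```text
time: 8.63
tool_pos: [0.6146, -0.0773, 0.0099]
ee_rot: [3.141, -0.001, -2.968]
wrist_force: [-2.7, -0.1, 3.2]
width: 0.0298
```

```bash
python3 - <<'E'
from h import *
import pickle
v=snap("wrist"); o=v["o"]; print(o["tool_pos"],o["wrist_force"],o["width"])
H,S,V=hsv(v)
# carton far bottom edge vs pocket
col=V[:,325]; print([ (r,int(col[r])) for r in range(110,200,4)])
v0=pickle.load(open("v0.pkl","rb"))
for z in (0,.05,.1): print(z,cast(v0,[[235,18],[380,12],[380,18]],z).round(3).tolist())
s=snap("side")
for z in (0,.05,.1): print(z,cast(s,[[245,235],[322,236],[408,250]],z).round(3).tolist())
E
```

```text
[ 0.61462639 -0.07727398  0.00994394] [-2.730555   -0.14524654  3.1765695 ] 0.02978544213611057
[(110, 64), (114, 67), (118, 65), (122, 73), (126, 71), (130, 73), (134, 77), (138, 81), (142, 82), (146, 83), (150, 180), (154, 214), (158, 211), (162, 214), (166, 166), (170, 197), (174, 227), (178, 237), (182, 255), (186, 255), (190, 255), (194, 255), (198, 255)]
0 [[0.453, 0.17], [0.61, 0.176], [0.61, 0.17]]
0.05 [[0.465, 0.159], [0.602, 0.164], [0.603, 0.159]]
0.1 [[0.478, 0.148], [0.595, 0.152], [0.595, 0.148]]
0 [[0.805, 0.026], [0.626, 0.013], [0.43, 0.051]]
0.05 [[0.781, 0.105], [0.617, 0.092], [0.437, 0.128]]
0.1 [[0.758, 0.183], [0.608, 0.172], [0.444, 0.204]]
```

Emit:
{"api": "step_arm", "payload": {
  "plan": [
    [[0, 0, 0, 0, 50], [0, 0, 0, 0, 50], [0, 0, 0, 0, 50], [0, 0, 40, 0, 50], [0, 0, 80, 0, 65], [-35, 14, 90, 0, 65], [-70, 28, 90, 0, 65], [-105, 42, 90, 0, 65]]
  ]
}}

```text
time: 9.4
tool_pos: [0.5113, -0.0347, 0.101]
ee_rot: [-3.141, 0.004, -2.968]
wrist_force: [-0.8, 0.1, 0.5]
width: 0.0608
```

Emit:
{"api": "step_arm", "payload": {
  "plan": [
    [[-35, 14, 0, 0, 65], [-65, 26, 0, 0, 65], [-65, 26, 0, 0, 65], [-65, 26, 0, 0, 65]]
  ]
}}

```text
time: 9.73
tool_pos: [0.4451, -0.0083, 0.0995]
ee_rot: [-3.141, 0.001, -2.966]
wrist_force: [-0.0, -0.1, -0.1]
width: 0.0609
```

```bash
python3 - <<'E'
from h import *
v=snap("wrist"); o=v["o"]; print(o["tool_pos"],o["ee_rot"],o["time"],o["width"])
H,S,V=hsv(v); print(blobs(v,(S>120)&(H>40)&(H<90)&(V>60),.055,amin=200))
s=snap("side"); cv2.imwrite("pics/c8.png",np.hstack([v["img"][:,120:520,::-1],cv2.resize(s["img"][150:250,290:390,::-1],(400,400))]))
E
```

```text
[ 0.4450573  -0.00829944  0.09951255] [-3.14132317e+00  1.21026218e-03 -2.96627824e+00] 9.7333 0.060920674837699404
[{'px': [324.0, 207.0], 'xy': [440.1, -9.1], 'size': [44.4, 41.6], 'ang': 10.0}]
```

View pics/c8.png

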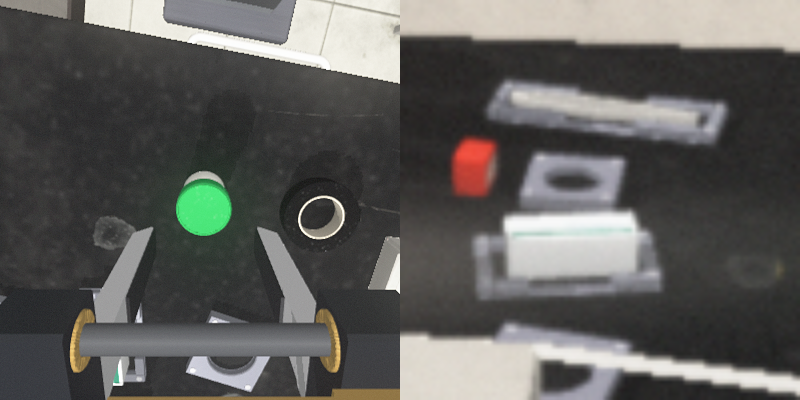

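Carton is in its pocket, and the cup lid at (324,207) is centred between the fingers. I'll grip the cup.

Emit:
{"api": "step_arm", "payload": {
  "plan": [
    [[-3, -1, -35, 0, 65], [-3, -1, -72, 0, 65], [-3, -1, -72, 0, 65], [-3, -1, -72, 0, 0], [-3, -1, -72, 0, 0], [-3, -1, -72, 0, 0], [-3, -1, -72, 0, 0], [-3, -1, -72, 0, 0]]
  ]
}}

```text
time: 10.5
tool_pos: [0.4452, -0.0103, 0.0299]
ee_rot: [-3.14, 0.005, -2.967]
wrist_force: [1.2, 0.2, 3.8]
width: 0.0421
```

Emit:
{"api": "step_arm", "payload": {
  "plan": [
    [[0, 0, 0, 0, 0], [0, 0, 30, 0, 0], [40, 14, 45, 0, 0], [80, 28, 45, 0, 0], [120, 42, 45, 0, 0], [160, 56, 45, 0, 0], [172, 59, 40, 0, 0], [172, 59, 40, 0, 0]]
  ]
}}

```text
time: 11.17
tool_pos: [0.6172, 0.0504, 0.066]
ee_rot: [3.141, -0.0, -2.966]
wrist_force: [-1.3, 0.3, -1.2]
width: 0.0419
```

```bash
python3 - <<'E'
from h import *
v=snap("wrist","w9"); o=v["o"]; z=o["tool_pos"][2]; print(o["tool_pos"],o["ee_rot"],o["time"],o["width"])
H,S,V=hsv(v); b=blobs(v,(S>120)&(H>40)&(H<90)&(V>60),z+.028,amin=200); print(b)
print("holder?",*blobs(v,(V>115)&(S<60),.01,amin=400),sep="\n")
E
```

```text
[0.61720658 0.05044251 0.06599841] [ 3.14094999e+00 -3.49556387e-04 -2.96574143e+00] 11.1667 0.04189886028541287
[{'px': [325.0, 248.0], 'xy': [609.8, 50.1], 'size': [44.7, 40.9], 'ang': 10.1}]
holder?
{'px': [65.0, 354.0], 'xy': [787.2, -162.9], 'size': [129.1, 127.1], 'ang': 10.1}
{'px': [326.0, 240.0], 'xy': [642.9, 55.9], 'size': [159.5, 136.0], 'ang': 10.1}
{'px': [30.0, 162.0], 'xy': [620.5, -174.7], 'size': [62.6, 47.1], 'ang': -3.0}
{'px': [172.0, 170.0], 'xy': [614.4, -73.2], 'size': [111.0, 64.2], 'ang': 10.1}
{'px': [575.0, 230.0], 'xy': [619.8, 231.9], 'size': [362.4, 155.3], 'ang': 26.1}
```

View pics/w9.png

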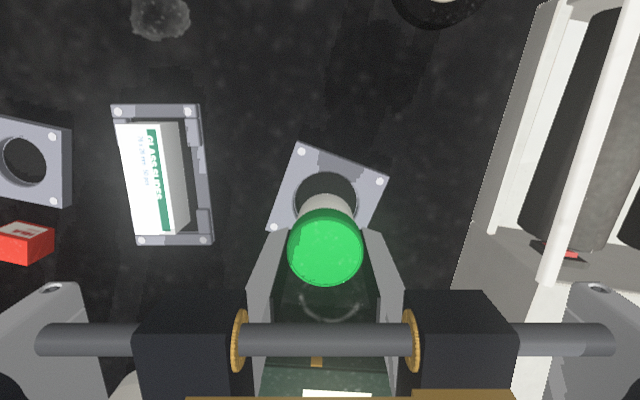

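```bash
python3 - <<'E'
from h import *
v=snap("wrist"); o=v["o"]; print(o["tool_pos"])
p=cast(v,[[298,147],[389,178],[266,230]],.01)*1000; print(p,(p[1]+p[2])/2,np.linalg.norm(p[1]-p[2]),76*2**.5)
H,S,V=hsv(v)
# lid centre from ellipse of top: lid left/right extent
m=(S>120)&(H>40)&(H<90)&(V>60); ys,xs=np.nonzero(m); print(xs.min(),xs.max(),ys.min(),ys.max())
z=o["tool_pos"][2]+.028
print(cast(v,[[325,ys.max()],[xs.min(),248],[xs.max(),248]],z)*1000)
E
```

```text
[0.61506654 0.04969381 0.06608086]
[[569.97651384  22.51439229]
 [581.32889227  94.83295965]
 [640.59161196   7.13514282]] [610.96025211  50.98405123] 105.84411660896853 107.48023074035522
149 363 133 286
[[629.63080562  53.46892093]
 [623.2396233  -41.90938216]
 [603.5971715   69.20849668]]
```

Emit:
{"api": "step_arm", "payload": {
  "plan": [
    [[2, 1, -14, 0, 0], [2, 1, -28, 0, 0], [2, 1, -36, 0, 0], [2, 1, -36, 0, 0], [2, 1, -36, 0, 0]]
  ]
}}

```text
time: 11.68
tool_pos: [0.6158, 0.0498, 0.0316]
ee_rot: [3.141, -0.0, -2.968]
wrist_force: [-1.2, 0.1, 1.2]
width: 0.0418
```

Emit:
{"api": "step_arm", "payload": {
  "plan": [
    [[0, 0, 0, 0, 65], [0, 0, 0, 0, 65], [0, 0, 0, 0, 65], [0, 0, 40, 0, 65], [0, 0, 80, 0, 65], [-10, -38, 85, -0.05, 65], [-26, -74, 85, -0.1, 65], [-42, -110, 85, -0.15, 60]]
  ]
}}

```text
time: 12.35
tool_pos: [0.5753, -0.0607, 0.118]
ee_rot: [-3.141, 0.003, -3.118]
wrist_force: [-0.5, -0.3, 0.0]
width: 0.058
```

```bash
python3 - <<'E'
from h import *
s=snap("scene"); d=snap("side"); 
cv2.imwrite("pics/c10.png",np.hstack([cv2.resize(s["img"][160:260,290:390,::-1],(400,400)),cv2.resize(d["img"][165:265,290:390,::-1],(400,400))]))
E
```

```text
(no output)
```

View pics/c10.png

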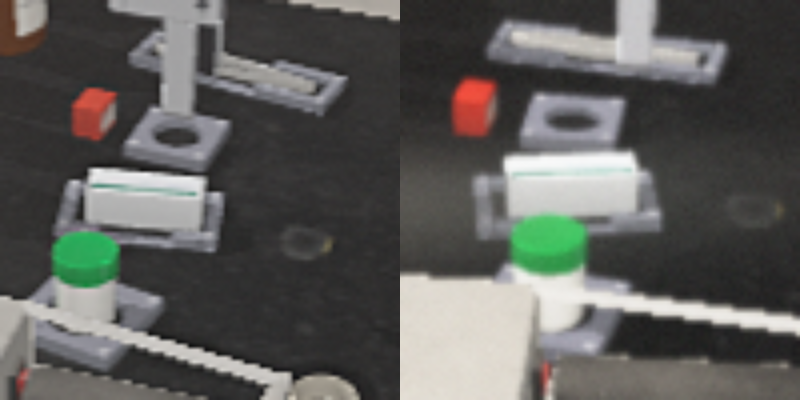

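Emit:
{"api": "step_arm", "payload": {
  "plan": [
    [[-16, -36, 0, -0.03, 50], [-32, -72, 0, -0.06, 50], [-48, -108, 0, -0.09, 45], [-64, -144, 0, -0.12, 45], [-80, -180, 0, -0.15, 45], [-96, -216, 0, -0.18, 45], [-112, -250, 0, -0.2, 45], [-127, -278, 0, -0.2, 45]]
  ]
}}

```text
time: 13.12
tool_pos: [0.447, -0.3396, 0.1162]
ee_rot: [-3.142, 0.0, 2.965]
wrist_force: [0.4, 0.2, 0.2]
width: 0.0423
```

Emit:
{"api": "step_arm", "payload": {
  "plan": [
    [[0, 0, 0, 0, 45], [0, 0, 0, 0, 45], [0, 0, 0, 0, 45]]
  ]
}}

```text
time: 13.37
tool_pos: [0.4482, -0.3371, 0.1161]
ee_rot: [3.14, -0.0, 2.966]
wrist_force: [-0.9, -0.3, 0.5]
width: 0.0424
```

```bash
python3 - <<'E'
from h import *
v=snap("wrist","w11"); o=v["o"]; print(o["tool_pos"],o["ee_rot"],o["time"],o["width"],o["joint_positions"])
H,S,V=hsv(v); print(blobs(v,(S>100)&(H<20)&(V>30),.043,amin=150,box=(200,60,440,330)))
E
```

```text
[ 0.44823614 -0.33711994  0.11614353] [ 3.14033141e+00 -1.40820092e-04  2.96604545e+00] 13.3667 0.042444127567435694 [-7.46553233e-01  1.45875634e-01  1.48403641e+00  9.86721219e-04
  1.51248080e+00 -2.14186017e+00]
[{'px': [323.0, 195.0], 'xy': [440.1, -336.8], 'size': [28.7, 24.5], 'ang': -11.0}]
```

View pics/w11.png

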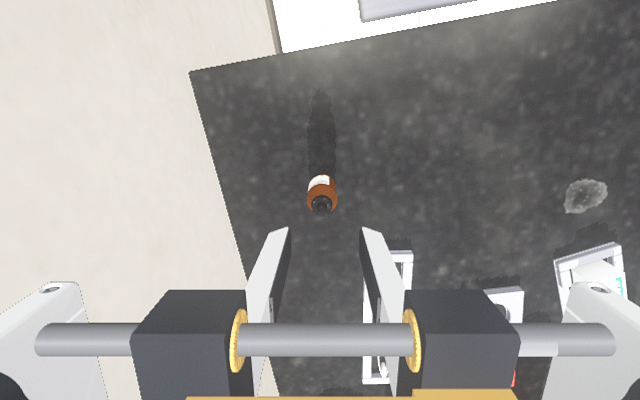

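```bash
python3 - <<'E'
from h import *
v=snap("wrist"); o=v["o"]; print(o["tool_pos"],cast(v,[322,205],.066)*1000, cast(v,[322,204],.06)*1000,tool(v,[[322,205]],.066))
E
```

```text
[ 0.44852175 -0.33670412  0.11625865] [[ 442.71174969 -336.36768919]] [[ 443.89121314 -336.62721396]] [[ 5.8 -0.7]]
```

The cup is upright in its well in both views. Bottle at (322,195) is centred between the fingers, so I'll grip it.

Emit:
{"api": "step_arm", "payload": {
  "plan": [
    [[-4, 0, -35, 0, 45], [-4, 0, -70, 0, 45], [-4, 0, -99, 0, 45], [-4, 0, -99, 0, 45], [-4, 0, -99, 0, 0], [-4, 0, -99, 0, 0], [-4, 0, -99, 0, 0], [-4, 0, -99, 0, 0]]
  ]
}}

```text
time: 14.13
tool_pos: [0.4457, -0.3391, 0.0204]
ee_rot: [-3.139, 0.005, 2.966]
wrist_force: [0.1, -0.5, 2.5]
width: 0.025
```

Emit:
{"api": "step_arm", "payload": {
  "plan": [
    [[0, 0, 0, 0, 0], [0, 0, 35, 0, 0], [35, 30, 50, 0, 0], [70, 61, 50, 0, 0], [105, 92, 50, 0, 0], [140, 123, 50, 0, 0], [174, 153, 45, 0, 0], [174, 153, 40, 0, 0]]
  ]
}}

```text
time: 14.8
tool_pos: [0.6216, -0.1822, 0.0597]
ee_rot: [3.141, 0.005, 2.968]
wrist_force: [-0.0, -1.0, 0.3]
width: 0.0251
```

Emit:
{"api": "step_arm", "payload": {
  "plan": [
    [[0, 0, 0, 0, 0], [0, 0, 0, 0, 0]]
  ]
}}

```text
time: 14.97
tool_pos: [0.6184, -0.1837, 0.0572]
ee_rot: [-3.141, -0.001, 2.968]
wrist_force: [0.6, 0.5, 0.0]
width: 0.0248
```

```bash
python3 - <<'E'
from h import *
v=snap("wrist","w12"); o=v["o"]; z=o["tool_pos"][2]; print(o["tool_pos"],o["ee_rot"],o["time"],o["width"])
H,S,V=hsv(v); m=(V>115)&(S<50)
print(*blobs(v,m,.01,amin=300,box=(150,60,500,330)),sep="\n")
E
```

```text
[ 0.6183569  -0.18373936  0.05722091] [-3.14129895e+00 -8.09116478e-04  2.96845584e+00] 14.9667 0.024823218270543432
{'px': [324.0, 243.0], 'xy': [650.0, -188.2], 'size': [133.2, 98.1], 'ang': -9.9}
{'px': [167.0, 215.0], 'xy': [613.7, -301.3], 'size': [151.0, 35.0], 'ang': -16.3}
{'px': [195.0, 188.0], 'xy': [595.9, -283.9], 'size': [142.6, 35.2], 'ang': -8.7}
{'px': [469.0, 177.0], 'xy': [617.7, -75.8], 'size': [120.8, 63.8], 'ang': 9.9}
```

View pics/w12.png

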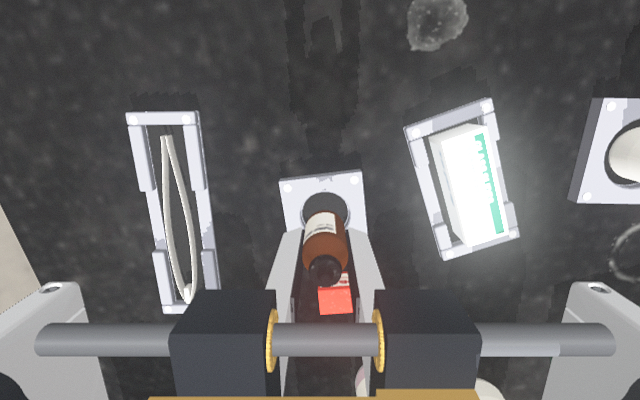

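The forceps, carton and cup all sit in their pockets, and the bottle hangs over the dropper well at (325,210). That is the 16th view, so from here I check by numbers.

```bash
python3 - <<'E'
from h import *
v=snap("wrist"); o=v["o"]; z=o["tool_pos"][2]; print(o["tool_pos"]); H,S,V=hsv(v)
for r in (190,196,202,208):
    x=np.arange(270,380); b=V[r,270:380]>110; xs=x[b]; g=np.split(xs,np.nonzero(np.diff(xs)>2)[0]+1); print(r,[(a[0],a[-1]) for a in g])
print([int(a) for a in V[164:200:2,325]])
print("corners",tool(v,[[279,183],[361,171]],.01),"well edge",tool(v,[[325,191]],.01))
print("holder from v1",((np.r_[.6202,-.1829,0]-o["tool_pos"])@Rn.from_euler("xyz",o["ee_rot"]).as_matrix()*1000)[:2])
print("cap",tool(v,[[325,271]],z+.048), "base near edge",[int(a) for a in S[200:220:2,325]])
E
```

```text
[ 0.61776637 -0.1849113   0.05764047]
190 [(np.int64(281), np.int64(365))]
196 [(np.int64(282), np.int64(313)), (np.int64(340), np.int64(365))]
202 [(np.int64(283), np.int64(306)), (np.int64(346), np.int64(366))]
208 [(np.int64(284), np.int64(304)), (np.int64(349), np.int64(366))]
[66, 67, 70, 68, 68, 131, 162, 203, 224, 242, 241, 242, 242, 225, 166, 90, 92, 93]
corners [[ 23.9 -32.6]
 [ 33.   28. ]] well edge [[17.7  1.6]]
holder from v1 [-2.06789791  2.44191165]
cap [[6.5 1.6]] base near edge [5, 6, 8, 8, 6, 70, 26, 9, 9, 10]
```

```bash
python3 - <<'E'
from h import *
v=snap("wrist"); z=v["o"]["tool_pos"][2]; print(tool(v,[[325,208.5]],z-.020)-[13,0], v["o"]["tool_pos"])
H,S,V=hsv(v); m=(S>90)&(H<20)&(V>30); ys,xs=np.nonzero(m[200:260,290:360]); print(xs.min()+290,xs.max()+290,ys.min()+200)
for k in (0,-.001): print(tool(v,[[325,286]],z+.048)+[5,0])
E
```

```text
[[0.6 1.6]] [ 0.6174362  -0.18562718  0.0578599 ]
302 347 211
[[3.5 1.6]]
[[3.5 1.6]]
```

Emit:
{"api": "step_arm", "payload": {
  "plan": [
    [[3.5, -0.5, -14, 0, 0], [3.5, -0.5, -26, 0, 0], [3.5, -0.5, -36, 0, 0], [3.5, -0.5, -36, 0, 0], [3.5, -0.5, -36, 0, 0]]
  ]
}}

```text
time: 15.53
tool_pos: [0.621, -0.1864, 0.0213]
ee_rot: [-3.141, 0.0, 2.965]
wrist_force: [-0.9, -0.2, 4.4]
width: 0.0252
```

Emit:
{"api": "step_arm", "payload": {
  "plan": [
    [[0, 0, 0, 0, 40], [0, 0, 0, 0, 40], [0, 0, 0, 0, 40], [0, 0, 40, 0, 40], [0, 0, 80, 0, 40], [-30, 20, 110, 0, 40], [-65, 40, 120, 0, 40], [-100, 60, 120, 0, 40]]
  ]
}}

```text
time: 16.2
tool_pos: [0.5254, -0.1273, 0.1449]
ee_rot: [-3.141, 0.007, 2.965]
wrist_force: [0.3, 0.3, 0.4]
width: 0.0375
```

Emit:
{"api": "step_arm", "payload": {
  "plan": [
    [[-30, 20, 20, -0.1, 40], [-60, 60, 40, -0.2, 40], [-60, 95, 60, -0.3, 40], [-60, 110, 60, -0.4, 40], [-60, 110, 60, -0.4, 40], [-60, 110, 60, -0.4, 40]]
  ]
}}

```text
time: 16.7
tool_pos: [0.4639, -0.0162, 0.2015]
ee_rot: [3.142, 0.001, 2.57]
wrist_force: [0.1, -0.4, -0.4]
width: 0.0378
```

```bash
python3 - <<'E'
from h import *
for n in ("scene","side"):
    v=snap(n); H,S,V=hsv(v); print(n)
    p=[proj(v,[.620,-.184,z])[0] for z in (.003,.01,.036,.069,.076)]; print("expected axis px z=3,10,36,69,76:",np.round(p,1).tolist())
    c=p[2].astype(int); y0,x0=c[1]-25,c[0]-14; sl=np.s_[y0:c[1]+30,x0:c[0]+15]
    ys,xs=np.nonzero(((S>100)&(H<20)&(V>25))[sl]); print("brown",xs.min()+x0,xs.max()+x0,ys.min()+y0,ys.max()+y0)
    for r in range(ys.min()-8,ys.min()+2): print(r+y0, [int(a) for a in V[r+y0,c[0]-6:c[0]+7]])
    # slant of brown
    print("row centres",[(int(r+y0),round(xs[ys==r].mean()+x0,1)) for r in np.unique(ys)])
    for nm,mk,ref,zz in (("lid",(S>120)&(H>40)&(H<80)&(V>60),(.612,.051),.0505),("red",(S>150)&((H<6)|(H>174))&(V>90),(.688,-.185),.013),("carton",(V>150)&(S<12),(.615,-.075),.017)):
        q=proj(v,[*ref,zz])[0]; w=mk.copy().astype(np.uint8); a=np.zeros_like(w); a[int(q[1])-22:int(q[1])+22,int(q[0])-32:int(q[0])+32]=1; ys,xs=np.nonzero(w*a); print(nm,"exp",q.round(1),"got",(xs.min()+xs.max())/2,(ys.min()+ys.max())/2,xs.max()-xs.min(),ys.max()-ys.min())
o=robot.get_obs(); print(o["tool_pos"],o["time"],o["width"])
E
```

```text
scene
expected axis px z=3,10,36,69,76: [[333.4, 194.3], [333.5, 192.3], [333.7, 184.8], [334.1, 175.0], [334.1, 172.9]]
brown 330 339 179 196
171 [139, 121, 172, 201, 198, 177, 158, 161, 160, 156, 147, 150, 159]
172 [93, 97, 147, 171, 173, 173, 169, 159, 154, 155, 155, 158, 164]
173 [90, 45, 91, 144, 162, 163, 169, 171, 161, 158, 155, 149, 150]
174 [126, 119, 108, 110, 128, 128, 143, 159, 161, 170, 168, 175, 169]
175 [120, 127, 127, 126, 120, 121, 118, 103, 103, 121, 144, 165, 166]
176 [113, 123, 123, 115, 122, 113, 70, 45, 45, 47, 86, 131, 149]
177 [87, 113, 130, 129, 125, 98, 49, 48, 48, 42, 60, 107, 109]
178 [50, 53, 58, 75, 107, 93, 42, 45, 45, 39, 58, 98, 106]
179 [51, 45, 46, 47, 58, 83, 91, 69, 63, 65, 77, 93, 115]
180 [49, 48, 48, 44, 69, 103, 111, 106, 101, 99, 94, 90, 109]
row centres [(179, np.float64(333.5)), (180, np.float64(334.5)), (181, np.float64(334.5)), (182, np.float64(334.5)), (183, np.float64(335.0)), (184, np.float64(334.5)), (185, np.float64(333.0)), (186, np.float64(333.5)), (187, np.float64(333.5)), (188, np.float64(333.5)), (189, np.float64(333.5)), (190, 
[... 1107 characters left out ...]
centres [(178, np.float64(333.0)), (179, np.float64(333.0)), (180, np.float64(333.0)), (181, np.float64(333.0)), (182, np.float64(333.0)), (183, np.float64(332.5)), (184, np.float64(332.0)), (185, np.float64(332.0)), (186, np.float64(332.0)), (187, np.float64(332.5)), (188, np.float64(332.0)), (189, np.float64(332.5)), (190, np.float64(332.0)), (191, np.float64(332.5)), (192, np.float64(332.5)), (193, np.float64(332.5)), (194, np.float64(332.5)), (195, np.float64(333.0)), (196, np.float64(332.5))]
lid exp [326.3 226. ] got 327.0 225.5 18 13
red exp [306.9 191.6] got 308.0 191.0 10 14
carton exp [330.2 211.6] got 331.5 210.5 45 43
[ 0.46374574 -0.01741476  0.20029039] 16.8 0.03746573251982527
```

```bash
python3 - <<'E'
from h import *
a=np.radians(10); ux=np.r_[np.cos(a),np.sin(a)]; uy=np.r_[-np.sin(a),np.cos(a)]; c=np.r_[.615,-.076]
for n in ("scene","side"):
    v=snap(n); H,S,V=hsv(v)
    for dz in (0,.007):
        P=[[*(c+i*ux*.04+j*uy*.015),z+dz] for z in (.003,.031) for i in (-1,1) for j in (-1,1)]; p=proj(v,P); print(n,dz,"rows",p[:,1].min().round(1),p[:,1].max().round(1),"cols",p[:,0].min().round(1),p[:,0].max().round(1))
    m=((V>185)&(S<12)).astype(np.uint8); q=proj(v,[*c,.02])[0]
    k,l,st,_=cv2.connectedComponentsWithStats(m); i=l[int(q[1]),int(q[0])]; print("mask x,y,w,h",st[i], "top edge by col",[(x,int(np.nonzero(l[:,x]==i)[0].min()),int(np.nonzero(l[:,x]==i)[0].max())) for x in range(st[i][0]+2,st[i][0]+st[i][2]-1,5)])
    q=proj(v,[.4445,.0967,.019])[0]; print("tape exp",q)
v=snap("wrist"); H,S,V=hsv(v)
print("tape", [b for b in blobs(v,V>110,.019,amin=60) if abs(b["xy"][0]-444)<25 and abs(b["xy"][1]-97)<25])
E
```

```text
scene 0 rows 201.0 217.7 cols 309.1 339.1
scene 0.007 rows 198.9 215.6 cols 309.1 339.2
mask x,y,w,h [312 202  29  10 143] top edge by col [(314, 202, 208), (319, 203, 208), (324, 203, 208), (329, 203, 209), (334, 204, 209), (339, 204, 209)]
tape exp [369.3611271  257.81490427]
side 0 rows 202.9 220.0 cols 313.7 347.2
side 0.007 rows 200.4 217.5 cols 313.6 347.3
mask x,y,w,h [316 203  35  16 428] top edge by col [(318, 204, 218), (323, 204, 217), (328, 204, 216), (333, 203, 217), (338, 203, 217), (343, 203, 217), (348, 204, 216)]
tape exp [402.82642195 253.94566245]
tape [{'px': [401.0, 104.0], 'xy': [443.7, 96.4], 'size': [40.9, 40.2], 'ang': 56.9}]
```

```bash
python3 -c "
from bench import robot
print(robot.close_job())"
```

```text
the job is handed in; nothing more can be done
None
```

The forceps, carton, cup and brown bottle were each placed in their matching grey holder, in that order. I handed the job in at about 17 s, with the gripper open and about 0.2 m above the bench.

- **Cup, bottle and carton:** in the last scene and side views, the heights of the cup's lid, the bottle's cap and the carton's top fit fully seated. The bottle measured upright; the cup was judged upright by eye in an earlier picture.
- **Forceps:** I confirmed these by eye only, in pictures after release. They lie flat inside the slot, turned a few degrees within its clearance.
- **Tape and red carton:** both measured where they started, to within about 1 mm for the tape and a pixel for the red carton.

No check failed. While I lowered the bottle, estimates of its position in the grip differed by about 3 mm, with about 6 mm of clearance. The wrist sensor read up to about 5 N while gripping and lowering things.

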